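# Press the programming head onto the controller's keyed port and hold it for the upload

## Robot

A 6-joint arm with a two-finger parallel gripper is mounted at the origin on the work surface. World frame = base frame: x ahead of the robot, y to its left, z up, the work surface at z = 0. Lengths are in m, angles in rad, forces in N, time in s.
With the tool pointing down it reaches from about 0.375 to 0.925 m from the base axis. Payload 5.7 kg.
Tool frame: the origin (TCP) lies midway between the tips of the shut fingers; the grasp point (between the pads) lies 19 mm behind it; z points along the fingers, y is the line along which they close (so a half turn about z gives the same grasp; the last joint's range is limited). The gripper opens to 88 mm and grips with 3 to 60 N. Pads are 20 mm wide; open, the fingers measure 115 mm over their backs; the gripper's body (75 mm by 178 mm) begins 61 mm behind the grasp point.
Start: joints at [1.149, 0.359, 1.51, -0, 1.272, -0.115], TCP at [0.181, 0.572, 0.223] pointing down, gripper open.
Joint ranges: [-2.97, 2.97], [-1.01, 2.36], [0.21, 2.38], [-0.96, 4.11], [0.2, 2.71], [-2.98, 2.98]. Speed limits (rad/s): [2.39, 2.39, 3.14, 3.14, 3.14, 3.14].

## Interface

Orientations are given as a unit quaternion [x, y, z, w].
In Python, from bench import move_ptp, servo_line, goto_joints, move_gripper, sleep, inverse_kinematics, capture, PlanningError, close_job, spot_in, silhouettes, current_clock, current_joint_pos, current_qvel, current_joint_torque, current_position, current_orientation, current_force, current_torque, current_finger_gap, current_grip_force gives the robot as it stands. Calls block until the motion is done:
- move_ptp(position, orientation): joint-space move of the TCP to a pose.
- servo_line(position, orientation=None, rate=0.15, contact_N=None): straight line of the TCP; orientation=None keeps the orientation; rate is the mean speed in m/s. With contact_N (N) it stops when the force on the tool has changed by that much, and returns True; else False.
- goto_joints(angles): joint-space move.
- move_gripper(opening): finger opening in m; the grip force is fixed at half the most; returns when the fingers have stopped.
- sleep(seconds).
- inverse_kinematics(position, orientation): joint angles nearest the present ones, or None.
- capture(name): name is "scene" or "top" or "wrist"; returns a dict with "image" (420x560x3 uint8, blue, green, red), "range_z" (420x560 float32, m along the optical axis (not along the pixel's ray), 0 where there is no reading), "intrinsics" (3x3 intrinsics, pixels), "k1" (the pictures are not rectified: a ray, as slopes to the right and down, at radius r is drawn at 1 + k1 r^2 times it, then the intrinsics apply), "R" (3x3) and "t" (3): a world point X has camera coordinates R X + t. Camera axes: x right, y down, z forward; pixel columns grow to the right and rows downward; lengths in m; the calibration is good to about 2 mm. A picture is of the moment at which its call begins.
A pose or a line that the arm cannot do raises PlanningError and nothing moves.
- close_job(): hands the job in; it is judged then, once.
Trained networks look in the newest picture that a camera, given by its name, has taken for a name from the list of things; names that differ only in an ending like _2 or _b are one class to them, and where a whole thing is asked for, a point or a joint stands for the part that bears it (a point fixed in the world has none). Each returns a list of dicts, best first, with "conf" (0 to 1); they miss things now and then, are a little off and sometimes report something else, mostly with a low value. They report only what shows in the picture. A call takes as long as a camera call.
- spot_in(camera, query): "xy" ([column, row] in pixels, amid what is visible of it).
- silhouettes(camera, query): "region" (420x560 bool, what is visible of it) and "xy" ([column, row] in pixels, amid what is visible of it).
Readings, each from a call of its own:
- current_clock(): time.
- current_joint_pos(): joint angles.
- current_qvel(): joint speeds.
- current_joint_torque(): joint torques, N m.
- current_position(): TCP position.
- current_orientation(): TCP orientation.
- current_force(): force on the tool from outside, world axes, zero at the start.
- current_torque(): the same for the moment, N m.
- current_finger_gap(): finger opening in m.
- current_grip_force(): force on a finger pad.
Only numpy, scipy, OpenCV 4.12 (cv2) and the standard library are available. Lean on these libraries where they do the work, as an engineer would, in place of code of your own. Each camera call takes 0.05 s, during which the arm holds its last target. There are 200 camera calls.

## Task

Put new firmware on the controller box: slide the mode selector on its top all the way to the end away from the round port, then take the programming head by its knurled collar and set it over the port. Turn the collar until its hidden keyways drop over the port's pins, press the head fully home against the sprung contacts, and finish while still holding it pressed home so that the upload can run; do not tip the head over or disturb the other things on the table.

Things in the scene. Friction and masses are not known exactly. Their poses are not given: they have to be found in the camera images.
- controller: The controller: a fixed low brown MDF box, 160 (x) x 220 (y) x 70 (z) mm, grey top panel. Origin: centre of its underside; x points from its front (hand slot) to its back (LCD, 4 mm proud, at x = 23 to 63 mm), y towards the port's end, z up. The round metal port stands on top at x = -22, y = 55 mm; the selector slides on top at x = -26 mm, between y = -30 and -60 mm.
- port_seat (a point): Centre of the port's flange top, on its vertical axis, 74 mm above the table: the middle of the head's underside lies here when home. Dark flange d 47, 4 mm thick. Upright barrel d 26, 26 mm tall above the seat, its top 4 mm coned to d 19 for lead-in. The barrel may be clocked at any angle in the panel: this point's axes are the box's and do not tell where the pins are.
- port_pins (a point): On the port's axis, 12 mm above port_seat, level with the tops of its three pins: round steel pins d 4.4 mm, 120 degrees apart, sticking out of the barrel to d 33.6 mm. A head that is out of register stands on them with its underside at this height.
- port_contacts (a point): On the port's axis, 35 mm above port_seat (fixed point): top of the sprung black contact island, d 15 mm, as it stands untouched. It yields from 3 N, moves straight down, and pushes back with about 8 N when the head is home (5 mm down).
- selector (a joint): Mode selector: black ribbed slide grip on the controller's top. Value in m: 0 at the end near the port, 0.030 at the end stop away from it (it slides along the controller's -y). Drags with about 2 N and stays where it is left; it starts at 0 to 10 mm.
- selector_top (a point): Centre of the selector grip's top face, moving with it; axes as the controller's. The grip is 10 mm wide (x), 20 mm long (y) and 14 mm tall, its top 15.5 mm above the controller's top panel.
- head: The programming head: a loose round handpiece, 100 to 200 g, 58 mm tall, standing upright on the table. Origin: centre of its underside; z up. Knurled metal collar d 41 mm from 0 to 36 mm height, above it a black cap d 33 mm. Hollow below: bore d 27.6 mm, 30 mm deep, with three straight 8 mm keyways, 120 degrees apart, inside the bore; nothing outside marks where they are.
- head_grip (a point): On the head's axis, 29 mm above its underside, moving with it: a good grip height on the collar. On the pins, turn the head at most 120 degrees one way (or 60 degrees to either side) to bring it into register; it fits over about 13 degrees of turn, is then free to go down, meets the contact island 5 mm above home and must be pressed on. Let go at home, it rises again about 5 mm.
- tape: Roll of masking tape lying flat, d 104 mm, 24 mm high, origin under its centre. Leave alone.
- cup: Takeaway coffee cup with lid, d 88 mm, 116 mm tall, origin under its centre. Leave alone.
- glue: White glue bottle, d 38 mm, 100 mm tall, origin under its centre. Leave alone.
- driver: Screwdriver lying on the table, 170 mm long. Leave alone.

How it is judged:
By the outcome, as a careful person would: the job done as asked, in the order asked, and still so for the second after the job is handed in, while the arm keeps its last pose, push and grip.
It also fails if it takes over 72 s, if anything falls off the work surface, if the arm or the gripper's body presses on something with over 40 N, if the wrist force passes 120 N, or if a joint passes its speed limit or range.

## Working session

There is one attempt and no reset: what is moved stays moved. The work goes in short steps, each a Python script; the robot and the scene stay as the last script left them, time stands still between calls to the robot, and variables do not carry over. Pictures are saved under pics/ and viewed, at most 10 in all, crops included, and the job is handed in when it is done.

```bash
ls; mkdir -p pics
cat > h.py <<'E'
import numpy as np, cv2
from bench import *
def unproj(c,uv,z=None,d=None):
    """pixel -> world; on plane z, or with range d"""
    K=np.array(c["intrinsics"]);R=np.array(c["R"]);t=np.array(c["t"])
    p=cv2.undistortPoints(np.array([[uv]],float),K,np.array([c["k1"],0,0,0],float))[0,0]
    ray=np.array([p[0],p[1],1.]);o=-R.T@t;w=R.T@ray
    return o+w*(d if z is None else (z-o[2])/w[2])
def cloud(c,mask=None):
    K=np.array(c["intrinsics"]);R=np.array(c["R"]);t=np.array(c["t"]);Z=c["range_z"]
    m=(Z>0) if mask is None else (mask&(Z>0))
    v,u=np.nonzero(m);uv=np.stack([u,v],1).astype(float)[:,None]
    p=cv2.undistortPoints(uv,K,np.array([c["k1"],0,0,0],float))[:,0]
    z=Z[m];P=np.c_[p*z[:,None],z]
    return (P-t)@R
E
python3 - <<'E'
from h import *
for n in ("top","scene"):
    c=capture(n);cv2.imwrite(f"pics/{n}.png",c["image"])
    for q in ("controller","head","selector","port_seat","tape","cup","glue","driver"):
        try:
            r=silhouettes(n,q)
        except Exception as e: print(n,q,e);continue
        for s in r[:2]:
            P=cloud(c,s["region"])
            if len(P): 
                top=np.percentile(P[:,2],95);T=P[P[:,2]>top-.006]
                print(n,q,round(s["conf"],2),np.round(s["xy"]),s["region"].sum(),"med",np.median(P,0).round(3),"top",T.mean(0).round(3),"ext",T.min(0).round(3),T.max(0).round(3))
print(current_clock())
E
```

```text
pics
top controller 0.7 [244. 256.] 2746 med [0.463 0.135 0.07 ] top [0.467 0.14  0.075] ext [0.368 0.023 0.071] [0.552 0.258 0.093]
top port_seat 0.67 [247. 253.] 2883 med [0.462 0.136 0.07 ] top [0.467 0.141 0.074] ext [0.368 0.023 0.071] [0.552 0.259 0.093]
top tape 0.6 [155. 250.] 457 med [0.483 0.491 0.021] top [0.486 0.495 0.026] ext [0.436 0.443 0.023] [0.535 0.544 0.034]
top cup 0.73 [258. 173.] 532 med [0.73  0.095 0.114] top [0.731 0.098 0.119] ext [0.691 0.055 0.116] [0.77  0.135 0.127]
top glue 0.4 [304. 180.] 121 med [ 0.741 -0.065  0.067] top [ 0.749 -0.066  0.101] ext [ 0.739 -0.076  0.097] [ 0.758 -0.058  0.108]
top driver 0.63 [420. 265.] 187 med [ 0.44  -0.478  0.023] top [ 0.44  -0.478  0.028] ext [ 0.401 -0.499  0.024] [ 0.478 -0.458  0.036]
scene controller 0.76 [269. 188.] 2881 med [0.492 0.109 0.067] top [0.468 0.133 0.071] ext [0.368 0.025 0.068] [0.559 0.261 0.088]
scene head 0.81 [223. 265.] 249 med [ 0.562 -0.211  0.036] top [ 0.555 -0.204  0.057] ext [ 0.539 -0.218  0.053] [ 0.57  -0.187  0.06 ]
scene port_seat 0.95 [267. 192.] 2896 med [0.489 0.109 0.068] top [0.468 0.134 0.071] ext [0.368 0.025 0.068] [0.559 0.258 0.095]
scene tape 0.71 [332. 152.] 341 med [0.493 0.495 0.018] top [0.491 0.495 0.023] ext [0.442 0.445 0.02 ] [0.54 0.55 0.03]
scene cup 0.94 [333. 218.] 870 med [0.745 0.075 0.108] top [0.737 0.094 0.115] ext [0.695 0.052 0.111] [0.777 0.139 0.121]
scene glue 0.63 [310. 262.] 338 med [ 0.757 -0.075  0.054] top [ 0.751 -0.068  0.098] ext [ 0.741 -0.076  0.093] [ 0.76  -0.057  0.102]
scene driver 0.74 [126. 317.] 268 med [ 0.443 -0.481  0.022] top [ 0.442 -0.479  0.024] ext [ 0.405 -0.5    0.021] [ 0.483 -0.458  0.031]
scene driver 0.33 [273. 189.] 2898 med [0.491 0.11  0.068] top [0.468 0.134 0.071] ext [0.368 0.025 0.068] [0.559 0.261 0.112]
0.9
```

Run:
```python
from h import *
print(current_orientation())
c=capture("wrist");R=np.array(c["R"]);print("cam pos",(-R.T@c["t"]).round(3),R.round(2).tolist(), c["intrinsics"])
c=capture("scene")
cv2.imwrite("pics/s2.png",cv2.resize(c["image"][120:340,160:400],None,fx=2.5,fy=2.5,interpolation=cv2.INTER_CUBIC))
m=silhouettes("top","controller")
c=capture("top");m=silhouettes("top","controller")[0]["region"]
P=cloud(c,m);T=P[(P[:,2]>.062)&(P[:,2]<.08)]
print(cv2.minAreaRect((T[:,:2]*1000).astype(np.float32)))
```

```text
[ 1.52797197e-01  9.88257564e-01 -4.56474260e-05 -3.37515114e-05]
cam pos [0.109 0.595 0.384] [[0.3, 0.95, 0.0], [0.92, -0.29, 0.28], [0.26, -0.08, -0.96]] [[353.55835715   0.         276.81901917]
 [  0.         353.55835715 209.98099846]
 [  0.           0.           1.        ]]
((461.3184509277344, 143.34298706054688), (220.00527954101562, 159.95094299316406), 77.93993377685547)
```

View pics/s2.png

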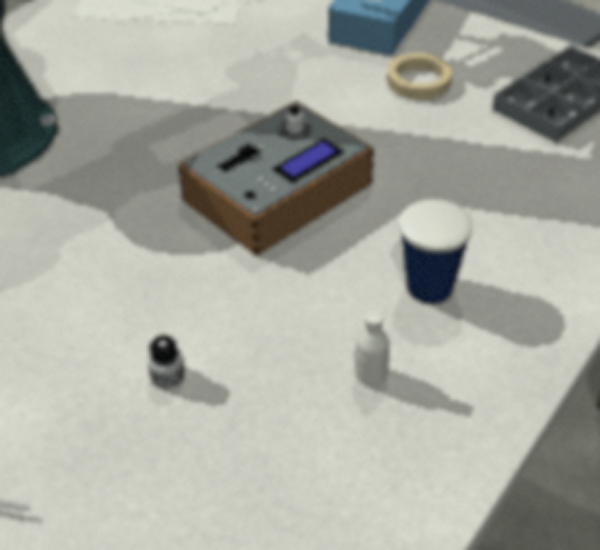

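```bash
cat >> h.py <<'E'
def down(a):  # tool x axis heading a deg, pointing down
    a=np.radians(a);return [np.cos(a/2),np.sin(a/2),0,0]
E
python3 - <<'E'
from h import *
move_ptp([.461,.143,.27],down(78)); move_gripper(0.0)
c=capture("wrist");cv2.imwrite("pics/w1.png",c["image"])
for q in ("controller","selector","selector_top","port_pins","port_seat","port_contacts"):
    try:
        for s in spot_in("wrist",q)[:2]: print(q,s["conf"],s["xy"],unproj(c,s["xy"],z=.0855))
    except Exception as e: print(q,e)
P=cloud(c);
T=P[(P[:,2]>.064)&(P[:,2]<.0725)&(abs(P[:,0]-.461)<.2)]
print(cv2.minAreaRect((T[:,:2]*1000).astype(np.float32)),np.median(T[:,2]))
print(current_joint_pos(),current_clock())
np.save("P1.npy",P)
for lo,hi in((.078,.09),(.09,.105),(.105,.12)):
    S=P[(P[:,2]>lo)&(P[:,2]<hi)&(P[:,0]<.56)&(P[:,0]>.37)&(P[:,1]<.27)&(P[:,1]>.03)]
    print(lo,len(S),S.mean(0),S.min(0),S.max(0))
E
```

```text
controller 0.87 [283.2, 172.4] [0.4702994  0.15702804 0.0855    ]
selector 0.67 [253.8, 213.8] [0.43223105 0.12142407 0.0855    ]
selector_top 0.71 [249.9, 216.7] [0.42762058 0.11923309 0.0855    ]
port_pins 0.9 [282.5, 170.1] [0.47008957 0.15942047 0.0855    ]
port_seat 0.61 [524.6, 173.9] [0.71303545 0.10533738 0.0855    ]
port_seat 0.59 [283.6, 170.4] [0.47109176 0.1589021  0.0855    ]
port_contacts 0.65 [285.7, 176.9] [0.47181021 0.15209109 0.0855    ]
((461.956298828125, 144.47352600097656), (220.70481872558594, 160.94979858398438), 77.93341064453125) 0.06959589591244014
[1.57574598e-01 1.43814234e-01 1.68711916e+00 1.72457822e-05
 1.31067401e+00 3.67003862e-01] 4.7083
0.078 265 [0.4349258  0.13677181 0.08460751] [0.42250645 0.10794453 0.07844834] [0.46587654 0.21466705 0.08965497]
0.09 385 [0.45239592 0.20347269 0.09808538] [0.43888411 0.19021448 0.09017026] [0.46423012 0.21553093 0.10382932]
0.105 220 [0.45147091 0.20269078 0.10880893] [0.44415452 0.19540086 0.10533349] [0.45855796 0.21003714 0.11086886]
```

View pics/w1.png

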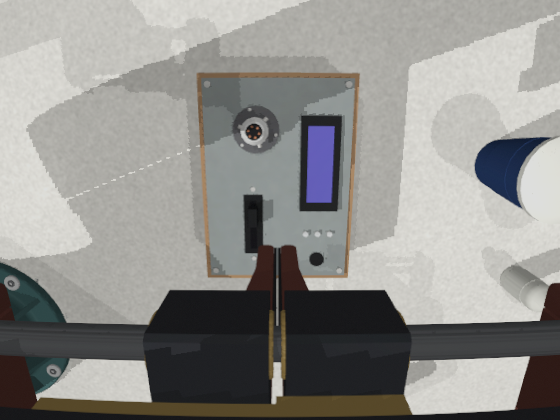

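```bash
cat >> h.py <<'E'
YAW=np.radians(-12.06);C=np.array([.4617,.1443])
def box(x,y,z): 
    c,s=np.cos(YAW),np.sin(YAW);return [C[0]+c*x-s*y,C[1]+s*x+c*y,z]
E
python3 - <<'E'
from h import *
move_ptp(box(-26,5,120) if 0 else box(-.026,.005,.12),down(78))
servo_line(box(-.026,.005,.079),rate=.1)
print(current_force())
hit=servo_line(box(-.026,-.046,.079),rate=.04,contact_N=12)
p=np.array(current_position());print(hit,p,current_force())
d=p[:2]-C;print("box y",d@[np.sin(-YAW),np.cos(YAW)],"expect -.040")
E
```

```text
[0.03544443 0.30118672 0.27042557]
True [0.42806981 0.11123337 0.07907336] [1.17348232 4.77910246 2.1979452 ]
box y -0.039363378564160265 expect -.040
```

Run:
```python
from h import *
p=np.array(current_position())
servo_line(box(-.026,-.030,.079),rate=.1)
servo_line(box(-.026,-.030,.25),rate=.25)
move_gripper(.085)
move_ptp(box(-.026,.04,.27),down(78))
c=capture("wrist");cv2.imwrite("pics/w2.png",cv2.resize(c["image"][80:300,180:400],(600,600),interpolation=cv2.INTER_CUBIC))
s=spot_in("wrist","selector_top");print(s[0], unproj(c,s[0]["xy"],z=.0855),box(-.026,-.06,.0855))
P=cloud(c)
S=P[(P[:,2]>.103)&(P[:,2]<.12)&(np.hypot(P[:,0]-.451,P[:,1]-.203)<.02)];print("isl",S.mean(0),(S.min(0)+S.max(0))/2)
move_ptp([.555,-.204,.2],down(10))
print(current_joint_pos())
c=capture("wrist");cv2.imwrite("pics/w3.png",c["image"])
for s in silhouettes("wrist","head")[:2]:
    Q=cloud(c,s["region"]);print(s["conf"],s["xy"],len(Q))
P=cloud(c);P=P[np.hypot(P[:,0]-.555,P[:,1]+.204)<.05]
for lo,hi in((.03,.04),(.054,.062)):
    S=P[(P[:,2]>lo)&(P[:,2]<hi)];print(lo,len(S),S.mean(0),S.min(0),S.max(0),cv2.minEnclosingCircle((S[:,:2]*1000).astype(np.float32)))
print(current_clock())
```

```text
{'xy': [275.2, 276.2], 'conf': 0.73} [0.42299586 0.0945698  0.0855    ] [np.float64(0.4237376837402565), np.float64(0.0910565727606194), 0.0855]
isl [0.45152438 0.20335194 0.10843536] [0.45157206 0.20295917 0.10695597]
[-4.67809131e-01  3.66582920e-01  1.55785873e+00  5.15594815e-04
  1.21723828e+00  9.26951470e-01]
0.7 [278.7, 189.3] 1539
0.03 315 [ 0.56319802 -0.19972092  0.03532549] [ 0.54013083 -0.221341    0.03004193] [ 0.57360056 -0.18112803  0.03987585] ((554.0008544921875, -201.2985382080078), 20.242464065551758)
0.054 962 [ 0.55484556 -0.2011399   0.05731118] [ 0.53817893 -0.21712732  0.05404791] [ 0.56984524 -0.18526146  0.06045751] ((554.1995239257812, -201.2221221923828), 16.027250289916992)
11.5083
```

View pics/w2.png

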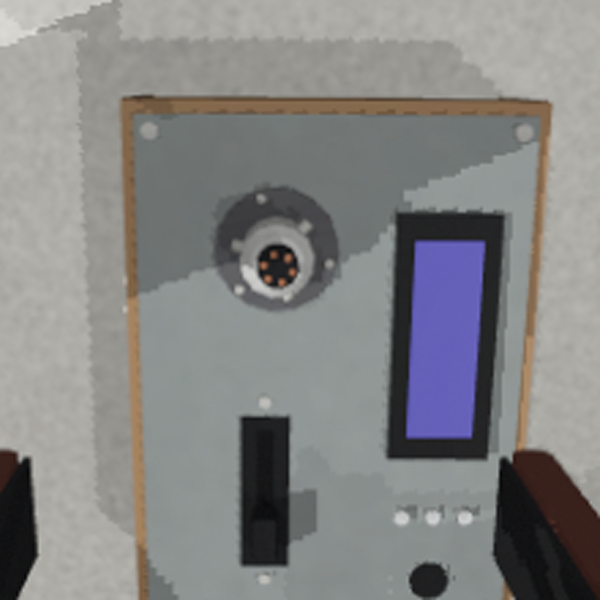

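View pics/w3.png

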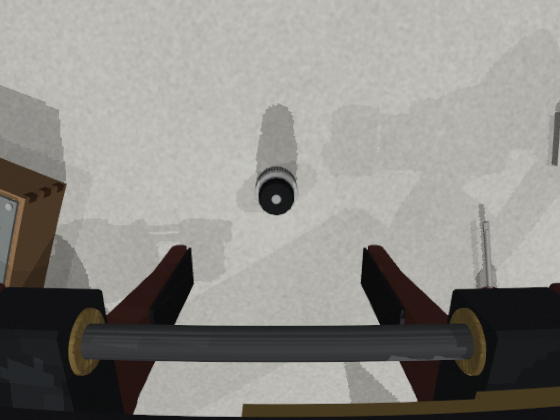

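Run:
```python
from h import *
H=[.5541,-.2013]
def headmeas(c):
    P=cloud(c);P=P[np.hypot(P[:,0]-H[0],P[:,1]-H[1])<.04];S=P[(P[:,2]>.054)&(P[:,2]<.064)]
    return len(S),S.mean(0).round(4),np.array(cv2.minEnclosingCircle((S[:,:2]*1000).astype(np.float32))[0]).round(2)
move_ptp(H+[.09],down(85)); move_gripper(.07)
servo_line(H+[.012],rate=.12); print(current_force())
move_gripper(0); print(current_finger_gap(),current_grip_force()); move_gripper(.07)
servo_line(H+[.075],rate=.2)
move_ptp(H+[.075],down(-5)); servo_line(H+[.012],rate=.12)
move_gripper(0); print(current_finger_gap()); move_gripper(.07)
servo_line(H+[.2],rate=.25)
a=78
t=np.radians(a);off=np.array([np.cos(t),np.sin(t)])*-.015
move_ptp([H[0]+off[0],H[1]+off[1],.23],down(a))
c=capture("wrist");print(headmeas(c)); print(current_joint_pos(),current_clock())
```

```text
[-0.05138595 -0.42311462  0.8514106 ]
0.04048040204136241 30.000705413985997
0.0408905888111795
(825, array([ 0.5541, -0.1999,  0.0574]), array([ 553.99, -200.8 ]))
[-4.90248534e-01  3.41480602e-01  1.51988455e+00  5.12012519e-05
  1.28156137e+00 -2.79951816e-01] 21.2167
```

Run:
```python
from h import *
H=[.5541,-.2013];PT=[.4516,.2024]
move_ptp(H+[.1],down(-5)); servo_line(H+[.012],rate=.15)
move_gripper(0); print(current_finger_gap(),current_grip_force())
servo_line(H+[.2],rate=.2)
move_ptp(PT+[.2],down(39)); print(current_joint_pos(),current_finger_gap())
servo_line(PT+[.120],rate=.15)
print(current_force())
hit=servo_line(PT+[.090],rate=.02,contact_N=5)
print(hit,np.round(current_position(),4),current_force(),current_torque(),current_clock())
c=capture("scene");cv2.imwrite("pics/s3.png",cv2.resize(c["image"][140:260,200:360],(800,600),interpolation=cv2.INTER_CUBIC))
```

```text
0.040502601537625166 30.000776289962232
[ 2.80434099e-01  2.32276438e-01  1.76026407e+00 -4.30669346e-04
  1.14871622e+00  1.17178462e+00] 0.040509003737425976
[ 0.25462121  0.53034397 -1.24627545]
True [0.4516 0.2023 0.097 ] [ 1.48225499 -0.16086668  1.80179327] [-0.04391389 -0.10334378 -0.06163184] 28.2167
```

View pics/s3.png

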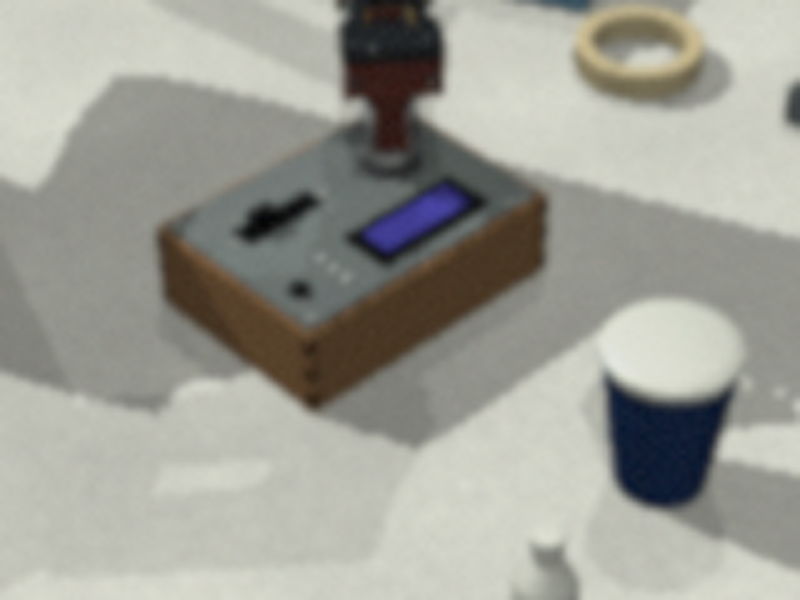

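Run:
```python
from h import *
c=capture("scene");P=cloud(c)
d=P[:,:2]-C;bx=d@[np.cos(YAW),np.sin(YAW)];by=d@[-np.sin(YAW),np.cos(YAW)]
m=(P[:,2]>.078)&(P[:,2]<.09)&(abs(bx+.026)<.02)&(by<0)&(by>-.1)
print("sel",m.sum(),np.percentile(by[m],[0,5,50,95,100]).round(4),bx[m].mean())
PT=[.4516,.2024];a=39
while current_clock()<56 and a<39+130:
    a+=8
    servo_line(PT+[.0968],down(a),rate=.1)
    t0=current_clock()
    hit=servo_line(PT+[.0925],rate=.02,contact_N=6)
    p=np.array(current_position())
    print(a,hit,p.round(4),np.round(current_force(),1),round(current_clock(),2))
    if p[2]<.0940: break
```

```text
sel 20 [-0.0709 -0.0702 -0.0622 -0.0512 -0.0504] -0.02371892327121999
47 True [0.4531 0.2028 0.0973] [-1.6  0.2  9.4] 28.82
55 True [0.4527 0.203  0.0972] [-1.9 -0.3 10.6] 29.32
63 True [0.4521 0.2029 0.0969] [-2.  -1.2  9.9] 29.82
71 True [0.4522 0.2028 0.0967] [-2.  -0.4 10.6] 30.32
79 True [0.4519 0.2027 0.0965] [-1.5 -0.9 11. ] 30.82
87 True [0.4515 0.2026 0.0963] [-1.9 -0.1  9.9] 31.32
95 True [0.4514 0.2023 0.0961] [-2.6 -0.1 10.6] 31.82
103 True [0.4512 0.2024 0.096 ] [-1.9 -1.2 11.1] 32.32
111 True [0.4514 0.2023 0.0959] [-1.1 -0.4  9.6] 32.82
119 True [0.4515 0.2023 0.0959] [-1.9 -0.9  9.8] 33.32
127 True [0.4515 0.2023 0.0957] [-1.8 -0.4  9.3] 33.82
135 False [0.4513 0.2025 0.092 ] [-0.3  1.9 -4.2] 34.48
```

Run:
```python
from h import *
PT=[.4514,.2024]
f=lambda:print(np.round(current_position(),4),np.round(current_force(),1),np.round(current_torque(),2),round(current_clock(),2))
f()
print(servo_line(PT+[.0885],rate=.02,contact_N=12));f()
print(servo_line(PT+[.078],rate=.015,contact_N=20));f()
sleep(.3);f()
```

```text
[0.4513 0.2025 0.092 ] [-0.3  1.9 -4.2] [ 0.21 -0.02  0.12] 34.48
False
[0.4515 0.2025 0.0884] [-0.   1.9 -0.8] [0.28 0.1  0.1 ] 34.83
True
[0.4515 0.2025 0.0843] [-1.4  0.2  5.6] [-0.05  0.12  0.09] 35.27
[0.4515 0.2025 0.0843] [-0.3  0.5  5.5] [-0.09  0.12  0.04] 35.58
```

Run:
```python
from h import *
PT=[.4515,.2025]
f=lambda:print(np.round(current_position(),4),np.round(current_force(),1),np.round(current_torque(),2),round(current_clock(),2),current_finger_gap())
for z in (.0835,.083,.0825,.082):
    h=servo_line(PT+[z],rate=.01,contact_N=25);sleep(.2);print(h);f()
    if current_force()[2]>18: break
c=capture("wrist");P=cloud(c);P=P[(P[:,2]>.05)&(P[:,2]<.2)&(np.hypot(P[:,0]-.4515,P[:,1]-.2025)<.03)]
print(len(P)); 
cv2.imwrite("pics/w4.png",c["image"])
```

```text
False
[0.4516 0.2025 0.0843] [-2.7  0.2  9.3] [0.09 0.48 0.1 ] 36.02 0.04043478440974807
False
[0.4516 0.2025 0.0843] [-3.8  0.3 15.9] [-0.05  0.73  0.04] 36.48 0.04046265047909879
False
[0.4516 0.2025 0.0842] [-6.4 -1.1 20.6] [-0.15  0.98  0.03] 36.92 0.040473493107254906
25919
```

View pics/w4.png

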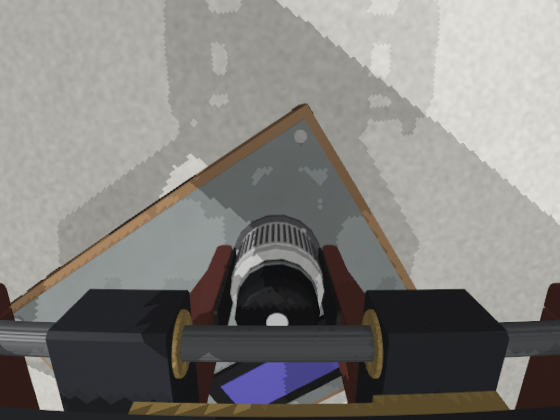

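Run:
```python
from h import *
c=capture("wrist");m=np.zeros((420,560),bool);m[285:318,250:305]=1
P=cloud(c,m);P=P[abs(P[:,2]-.13)<.015];print(len(P),np.percentile(P[:,2],[5,50,95]))
A=np.c_[P[:,:2]-P[:,:2].mean(0),np.ones(len(P))];S=np.linalg.lstsq(A,P[:,2],rcond=None)[0];print("slope/height",S)
print(current_position(),current_force(),current_clock())
```

```text
1809 [0.12970714 0.13159857 0.1325996 ]
slope/height [ 0.05453695 -0.05822746  0.13145915]
[0.45158341 0.20247998 0.08420316] [-6.13985476 -0.37077771 21.5568928 ] 37.025
```

Run:
```python
from h import *
c=capture("wrist")
def fit(r,z0,w):
    m=np.zeros((420,560),bool);m[r[0]:r[1],r[2]:r[3]]=1
    P=cloud(c,m);P=P[abs(P[:,2]-z0)<w]
    for _ in range(8):
        A=np.c_[P[:,:2]-P[:,:2].mean(0),np.ones(len(P))];S=np.linalg.lstsq(A,P[:,2],rcond=None)[0]
        e=abs(A@S-P[:,2]);P=P[e<max(2*np.std(e),.0008)]
    t=np.radians(135);print(len(P),S.round(4),"along tool x,y",S[:2]@[np.cos(t),np.sin(t)],S[:2]@[np.sin(t),-np.cos(t)],"resid",np.std(A@S-0) if 0 else e.std())
fit((290,318,248,306),.131,.006)
fit((298,316,258,272),.131,.006)
fit((190,260,150,215),.070,.006)
for r in range(262,322,6):
    P=cloud(c,np.pad(np.ones((2,30),bool),((r,418-r),(262,268))));print(r,np.median(P,0).round(4))
```

```text
1302 [-0.0042 -0.0012  0.1317] along tool x,y 0.0021514896359709256 -0.003779817498587338 resid 0.00021233473314713193
212 [-0.0019  0.0537  0.1316] along tool x,y 0.03930591492047258 0.03657533398739556 resid 0.00019855798579860364
2967 [0.0079 0.0011 0.0696] along tool x,y -0.004761411335730012 0.006376086540596185 resid 0.00020986260518969602
262 [0.44   0.2145 0.1154]
268 [0.4403 0.2143 0.1197]
274 [0.4403 0.2142 0.125 ]
280 [0.4407 0.2138 0.1287]
286 [0.4416 0.2129 0.131 ]
292 [0.4432 0.2115 0.1317]
298 [0.4452 0.2096 0.1317]
304 [0.4468 0.208  0.1318]
310 [0.4485 0.2059 0.1316]
316 [0.4502 0.2044 0.1319]
```

Cap top is flat, level and at 0.1317 m (0.132 expected when home); panel reads 0.0696 for 0.070.

```bash
python3 -c "
from bench import *
print(close_job())"
```

```text
the job is handed in; nothing more can be done
None
```

I handed the job in at about 37 s of robot time: the selector is at its far end stop, and the head is keyed over the port and still held pressed home with about 21 N. The cap measured level at 131.7 mm, against 132 mm expected when home.

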